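# Stow the plug gauges and press in the block's label holder

### The arm

A 7-joint arm with a two-finger parallel gripper is mounted at the origin on the work surface. World frame = base frame: x ahead of the robot, y to its left, z up, the work surface at z = 0. Lengths are in m, angles in rad, forces in N, time in s.
With the tool pointing down it reaches from about 0.35 to 0.9 m from the base axis. Payload 8.1 kg.
Tool frame: the origin (TCP) lies at the very end of the fingers, on their centre line; the grasp point (between the pads) lies 19 mm behind it; z points along the fingers, y is the line along which they close (so a half turn about z gives the same grasp; the last joint's range is limited). The gripper opens to 85 mm and grips with 20 to 120 N. Pads are 22 mm wide; open, the fingers measure 114 mm over their backs; the gripper's body (76 mm by 85 mm) begins 54 mm behind the grasp point. The pads swing forward as they close: fully open they stand 13 mm farther back than shut.
Start: joints at [-1.318, 0.434, 0.025, 1.573, -0.012, 1.134, -0.075], TCP at [0.218, 0.586, 0.231] pointing down, gripper open.
Joint ranges: [-2.62, 2.62], [-0.44, 2.09], [-1.27, 1.32], [0.08, 2.57], [-1.32, 4.46], [0.12, 2], [-2.74, 2.74]. Speed limits (rad/s): [2.22, 2.22, 3.01, 3.01, 3.14, 3.14, 3.14].

### API

Orientations are given as a unit quaternion [w, x, y, z].
In Python, from rig import * gives the robot as it stands.
- The arm moves only by the tool send_rows, never from a script. Its argument "plan" is a list of rows, each an object with "linear": the shift along the tool's x, y, z in mm, a list of three; "turn": the turn, a rotation vector about the tool's x, y, z in degrees, a list of three. In form: [{"linear": [x, y, z], "turn": [rx, ry, rz]}, ...]. A call has 1 to 5 rows; each row is the pose to reach, as a shift and turn from the pose commanded when the call began, along the tool's axes at that moment; what a row does not reach only later rows make up. A row lasts 1/12 s, in which the tool goes at most 41.7 mm and 7.16 degrees, less where a joint would pass 70% of its speed; a pose out of reach is approached as far as the arm can. A call with a gripper value outside its range is refused whole. "claw" is the opening, from -1 (shut) to 1 (fully open), set as the call begins (left out, the last holds). The fingers move at their own pace and stop on an object; "newtons" is the grip in N (left out, the last holds). Time passes only in rows, so rows that repeat a pose let the fingers close. It gives the time, the measured TCP pose, the force, the opening and the grip force at its end, in the units of the state.
- observe(): the state, without advancing time (a new reading comes with each control period).
- capture(name): name is "scene" or "top"; returns (picture, depth): 384x512x3 uint8, red, green, blue; 384x512 float32, m along the optical axis (not along the pixel's ray), 0 where there is no reading.
- get_calibration(name): a dict with "fx", "fy", "cx", "cy" (pixels), "T" (4x4, takes a point from camera to world coordinates). Camera axes: x right, y down, z forward; pixel columns grow to the right and rows downward; lengths in m; the calibration is good to about 2 mm. A picture is of the moment at which its call begins. get_calibration takes no time and is no camera call.
- close_job(): hands the job in; it is judged then, once.
Trained networks look in the newest picture that a camera, given by its name, has taken for a name from the list of things; names that differ only in an ending like _2 or _b are one class to them, and where a whole thing is asked for, a point or a joint stands for the part that bears it (a point fixed in the world has none). Each returns a list of dicts, best first, with "conf" (0 to 1); they miss things now and then, are a little off and sometimes report something else, mostly with a low value. They report only what shows in the picture. A call takes as long as a camera call. They do not tell look-alikes from the thing itself.
- spot_in(target, camera): "centre" ([column, row] in pixels, amid what is visible of it).
The state is a dict: "time": time; "joints": joint angles; "dq": joint speeds; "tau": joint torques, N m; "ee_pos": TCP position; "eef_rot": TCP orientation; "ft_force": force on the tool from outside, world axes, zero at the start; "torque": the same for the moment, N m; "grip_width": finger opening in m; "finger_force": force on a finger pad.
Only numpy, scipy, OpenCV 4.12 (cv2) and the standard library are available. Lean on these libraries where they do the work, as an engineer would, in place of code of your own. Each camera call takes 0.05 s, during which the arm holds its last target. There are 200 camera calls.

### The job

Drop the round and the square plug gauge each into the pocket of its shape in the wooden gauge block, fully down with the collar on the wood. Then take the white label holder from its stand, push its tongue down behind the metal lip of the block until the sprung bar in the slot is fully pressed down, and finish while still holding it pressed home there with the fingers, because it springs back up if let go. Leave the other things on the table where they are.

Things in the scene. Friction and masses are not known exactly. Their poses are not given: they have to be found in the camera images.
- block: fixed plywood gauge block, 100 (x) x 150 (y) x 50 mm tall, origin centre of underside. On top a round pocket (+y) and a square one (-y). Along its +x face, away from the robot, an aluminium lip 6 mm thick, upright to 44 mm height, then flaring outward to 52 mm. The label slot is the 8 mm gap between wood and lip, 66 mm long, ends closed, centred at block x +54, y 0.
- round_pocket (a point): centre of the mouth of the round pocket (32 mm diameter, 34 mm deep), on the block's top face.
- square_pocket (a point): centre of the mouth of the square pocket (32 x 32 mm, sides along block x and y, 34 mm deep), on the block's top face.
- slot (a point): middle of the label slot (8 mm wide along x, 66 mm long along y) at the height of the unpressed sprung bar's top, 30 mm above the table; axes as the block's.
- seat_bar (a joint): sprung steel bar in the bottom of the label slot, 60 mm long: how far it is pressed down, 0 to 0.008 m (fully down, dead stop). It takes about 4 N to start and 10 N to be fully down, and springs back.
- round_gauge: loose aluminium plug gauge, 0.11 kg, upright on the table: round shank 28 mm diameter, 30 mm long, foot chamfered; round collar 40 mm diameter, 30 to 35 mm height; round handle 24 mm diameter, 35 to 70 mm. Origin centre of underside, z up. Stowed, the collar rests on the block's top (origin 20 mm above the table).
- square_gauge: loose aluminium plug gauge, as the round one but square: shank 28 x 28 mm, collar 40 x 40 mm, handle 24 x 24 mm, all sides along its x and y; same heights. Origin at the centre of its underside.
- holder: loose white plastic plate, 0.06 kg, alike on both faces (either way round is right); origin centre of underside, x thickness, y width, z up. Tongue 5 x 60 mm, 0 to 46 mm height (lowest 6 mm: 3 x 56); card panel 5 x 80 mm, 45 to 74 mm; grip rib 10 x 40 mm, 73 to 95 mm. Starts upright in the stand, underside 8 mm above the table; fully home 22 mm above the table.
- holder_grip (a point): centre of the holder's grip rib, 84 mm above its underside; axes as the holder's.
- stand: fixed black stand, base 70 x 90 mm and 8 mm thick, two rails 56 mm long up to 32 mm height with an 8 mm gap along its y; the holder's tongue stands loosely between them. Origin at the centre of its underside.
- band_a: purple printed headband, an open arc of 70 mm radius, 16 mm tall, lying on the table; origin at the arc's centre, underside. Leave alone.
- band_b: orange printed headband, same shape. Leave alone.
- spool: grey filament spool, 130 mm across, 50 mm tall, lying flat; origin centre of underside. Leave alone.
- nut_tray: small open grey tray, 80 x 60 x 25 mm; origin centre of underside. Leave alone.
- glue: white bottle, 50 mm across, 90 mm tall; origin centre of underside. Leave alone.
- driver: screwdriver lying on the table. Leave alone.
- caliper: steel caliper lying flat, 160 mm long, 11 mm thick at its black slide. Leave alone.
There are look-alikes about, which are no part of the job. What is meant by the holder is not purple or red, and is the smaller of those in its own colour.

How it is judged:
On the way, in this order (a step that is already met when the one before it is completed fails the run):
1. both gauges are stowed in the pockets of their shape, collars down, and let go (horizontal distance between round_gauge and round_pocket below 0.005 m and z of each of round_gauge, square_gauge in the frame of block below 0.0235 m and angle between each of round_gauge, square_gauge's own z axis and vertical below 0.08 rad and contact force between the fingers and round_gauge below 0.2 N and linear speed of each of round_gauge, square_gauge below 0.03 m/s and horizontal distance between square_gauge and square_pocket below 0.005 m and contact force between the fingers and square_gauge below 0.2 N), for 0.2 s.
2. the label holder is behind the lip and pressed home by the fingers (value of joint seat_bar above 0.006 m and horizontal distance between holder and slot below 0.006 m and z of holder in the frame of block below 0.0255 m and angle between holder's own z axis and vertical below 0.12 rad and angle between the x axis of holder and the x axis of block, either way round below 0.12 rad and contact force between the fingers and holder above 2 N), for 0.2 s.
At the end, for the whole second after the job is handed in: Gauges let go in their own pockets (5 mm of centre, underside under 23.5 mm up, upright to 0.08 rad); holder behind the lip (6 mm of slot middle, square and upright to 0.12 rad, underside under 25.5 mm up), sprung bar pressed over 6 mm, fingers still bearing on it with over 2 N (all of step 1 and all of step 2); the arm keeps its last pose, push and grip.
It fails at once if another thing on the table is moved more than 40 mm (distance of any of band_a, band_b, spool, nut_tray, glue, driver, caliper from where it was at the start of the episode above 0.04 m).
It also fails if it takes over 72 s, if anything falls off the work surface, if the arm or the gripper's body presses on something with over 40 N, if the wrist force passes 120 N, or if a joint passes its speed limit or range.

## Working session

There is one attempt and no reset: what is moved stays moved. The work goes in short steps, Python scripts to look and compute and a tool call to move; the robot and the scene stay as the last step left them, time stands still between calls to the robot, and variables do not carry over. Pictures are saved under pics/ and viewed, at most 10 in all, crops included, and the job is handed in when it is done.

Besides the shell and the picture viewer there is one more tool, called after "Request:" as name([rows], argument=value, ...), one row to a line, values as JSON. send_rows: Moves the arm, as the interface text tells. Its arguments: {"type":"object","properties":{"plan":{"type":"array"},"claw":{"type":"number"},"newtons":{"type":"number"}},"required":["plan"]}

```bash
mkdir -p pics; ls; cat > h.py <<'E'
from rig import *
import numpy as np, cv2
from scipy.spatial.transform import Rotation as R
E
python3 - <<'E'
from h import *
print(observe())
for n in("scene","top"):
    p,d=capture(n); np.savez(f"{n}0.npz",p=p,d=d); cv2.imwrite(f"pics/{n}0.png",p[:,:,::-1])
    c=get_calibration(n); print(n,c)
    for t in("round_gauge","square_gauge","holder","block","stand"):
        print(t,[(np.round(q["centre"]).tolist(),round(q["conf"],2)) for q in spot_in(t,n)])
E
```

```text
pics
{'time': 0.0, 'joints': array([-1.31759752,  0.43520026,  0.02496256,  1.57413193, -0.01160951,
        1.134     , -0.07509858]), 'dq': array([ 0.00040556, -0.00189461, -0.00077248, -0.00049291, -0.00130334,
        0.00099661, -0.00028562]), 'tau': array([-4.77653775e-04, -6.70488024e+01,  1.02485955e+00, -3.16207552e+01,
        1.55786943e-02,  1.25701036e-02,  8.18312799e-06]), 'ee_pos': array([0.21757536, 0.58534602, 0.23052649]), 'eef_rot': array([-7.61194712e-05,  1.76993636e-01,  9.84211673e-01, -7.93613889e-04]), 'ft_force': array([ 0.87587676,  0.74903439, -0.13503216]), 'torque': array([ 0.07419492,  0.04944345, -0.05079129]), 'finger_force': 0.0, 'grip_width': 0.0852000510191158}
scene {'fx': 423.97746906971787, 'fy': 423.97746906971787, 'cx': 250.05421831740702, 'cy': 192.91447777205587, 'T': array([[-0.58454072,  0.4947766 , -0.64304608,  1.44070214],
       [ 0.81133342,  0.36336703, -0.45793284,  0.60876109],
       [ 0.00708729, -0.78940517, -0.61383162,  0.91676238],
       [ 0.        ,  0.        ,  0.        ,  1.        ]])}
round_gauge [([321.0, 249.0], 0.73)]
square_gauge [([338.0, 224.0], 0.48)]
holder [([200.0, 134.0], 0.92), ([205.0, 164.0], 0.73), ([233.0, 184.0], 0.61), ([175.0, 155.0], 0.55), ([338.0, 226.0], 0.49)]
block [([253.0, 220.0], 0.98), ([244.0, 161.0], 0.2)]
stand [([205.0, 178.0], 0.51), ([148.0, 189.0], 0.38)]
top {'fx': 350.56346236673176, 'fy': 350.56346236673176, 'cx': 265.0081038683054, 'cy': 189.495435578782, 'T': array([[-0.01242665, -0.9813597 ,  0.19177779,  0.38488566],
       [-0.9995099 ,  0.01770195,  0.0258185 , -0.00756079],
       [-0.02873207, -0.19136296, -0.98109871,  1.09855304],
       [ 0.        ,  0.        ,  0.        ,  1.        ]])}
round_gauge []
square_gauge [([379.0, 156.0], 0.54)]
holder [([407.0, 208.0], 0.68), ([360.0, 210.0], 0.62), ([409.0, 260.0], 0.62)]
block [([260.0, 181.0], 0.75)]
stand [([351.0, 214.0], 0.85)]
```

```bash
python3 - <<'E'
import cv2
for n in("scene","top"):
    p=cv2.imread(f"pics/{n}0.png"); cv2.imwrite(f"pics/{n}0b.png",cv2.resize(p,(800,600),interpolation=cv2.INTER_CUBIC))
E
```

```text
(no output)
```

View pics/scene0b.png

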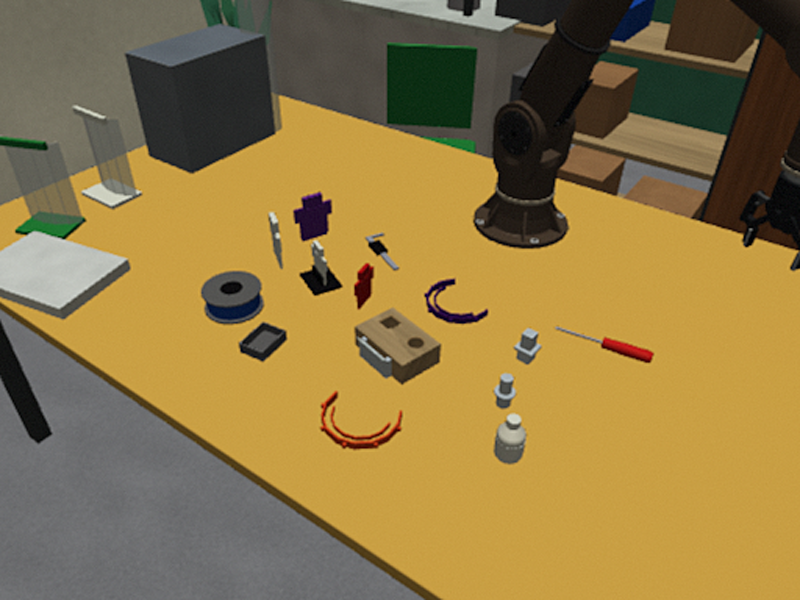

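View pics/top0b.png

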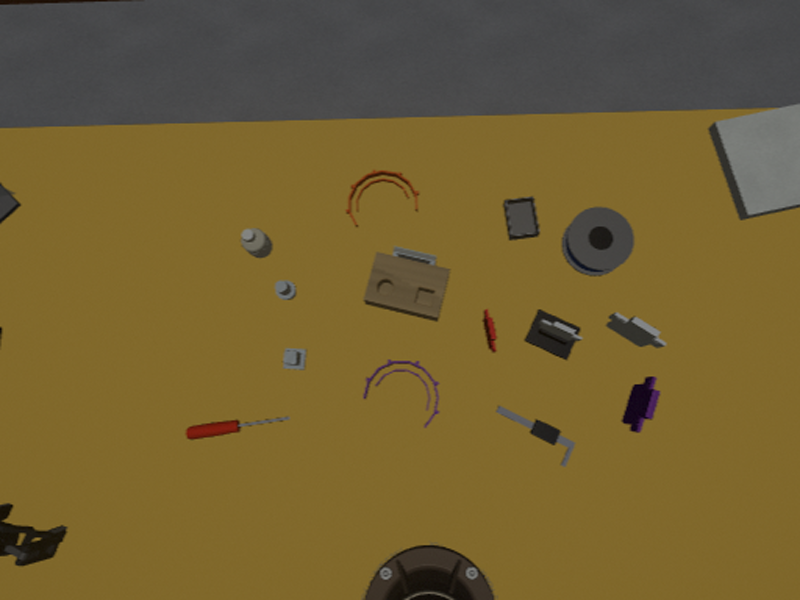

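The white holder candidates are the one in the black stand (scene px ~(205,167), top ~(359,211)) and the free-standing bigger one (scene ~(176,153), top ~(407,212)). The purple one (scene ~(200,137), top ~(409,259)) and red one (scene ~(233,183), top ~(313,211)) are excluded by colour. My choice is the smaller white one in the stand, and I'll check it in a crop.

The gauges are at top px (183,185) for the round one and (188,229) for the square one. The block is at (260,182).

```bash
cat >> h.py <<'E'
def cloud(n,d):
    c=get_calibration(n); v,u=np.mgrid[:d.shape[0],:d.shape[1]]
    P=np.stack([(u-c["cx"])/c["fx"]*d,(v-c["cy"])/c["fy"]*d,d],-1)
    W=P@c["T"][:3,:3].T+c["T"][:3,3]; W[d==0]=np.nan; return W
def proj(n,X):
    c=get_calibration(n); T=np.linalg.inv(c["T"]); X=np.atleast_2d(X)@T[:3,:3].T+T[:3,3]
    return np.c_[X[:,0]/X[:,2]*c["fx"]+c["cx"],X[:,1]/X[:,2]*c["fy"]+c["cy"]]
def near(W,c,r,z0,z1):
    return (np.hypot(W[...,0]-c[0],W[...,1]-c[1])<r)&(W[...,2]>z0)&(W[...,2]<z1)
def rect(P):
    (c,s,a)=cv2.minAreaRect((P[:,:2]*1000).astype(np.float32)); return np.round(c,1),np.round(s,1),round(a,1)
E
python3 - <<'E'
from h import *
Ws={}
for n in("scene","top"):
    z=np.load(n+"0.npz"); Ws[n]=cloud(n,z["d"])
T=Ws["top"]
pix=dict(round=(183,186),square=(188,229),block=(260,190),holder=(360,209),stand=(345,216),white2=(407,210),red=(313,211))
for k,(u,v) in pix.items():
    c=T[v,u]; print(k,np.round(c,4))
    for n,W in Ws.items():
        for z0,z1 in((.015,.2),(.04,.06),(.06,.08),(.085,.15)):
            m=near(W,c,.1 if k=="block" else .055,z0,z1)
            if m.sum()>3:
                P=W[m]; print("  ",n,z0,z1,m.sum(),"mean",np.round(P.mean(0),4),"zmax",round(P[:,2].max(),4),"rect",*rect(P))
m=near(T,T[280,260],.03,-.1,.02);print("table z",[ (np.nanmedian(W[near(W,(.45,.2),.06,-.05,.02)][:,2]),np.nanstd(W[near(W,(.45,.2),.06,-.05,.02)][:,2])) for W in Ws.values()])
a=cv2.imread("pics/scene0.png")[110:260,160:360]; b=cv2.imread("pics/top0.png")[140:290,165:435]
a=cv2.resize(a,(800,600),interpolation=cv2.INTER_CUBIC); cv2.imwrite("pics/cropA.png",a)
E
```

```text
round [0.603  0.2692 0.0611]
   scene 0.015 0.2 192 mean [0.6157 0.2808 0.047 ] zmax 0.0748 rect [610.6 279.9] [33.8 37.6] 27.7
   scene 0.04 0.06 44 mean [0.6176 0.2817 0.049 ] zmax 0.0597 rect [614.2 283.1] [14.9 26.1] 36.3
   scene 0.06 0.08 59 mean [0.6126 0.2798 0.0687] zmax 0.0748 rect [611.1 278.6] [21.9 22.3] 81.7
   top 0.015 0.2 135 mean [0.6085 0.2733 0.0504] zmax 0.0746 rect [609.9 275.1] [32.  37.8] 55.3
   top 0.04 0.06 16 mean [0.6074 0.2694 0.0492] zmax 0.0596 rect [610.1 270.6] [11.5 24.1] 71.4
   top 0.06 0.08 53 mean [0.6103 0.2757 0.0695] zmax 0.0746 rect [610.6 276.1] [22.6 21.2] 35.9
square [0.4712 0.247  0.0733]
   scene 0.015 0.2 220 mean [0.4788 0.2586 0.0472] zmax 0.0758 rect [471.6 256.4] [39.6 42.2] 86.4
   scene 0.04 0.06 50 mean [0.4796 0.2585 0.0493] zmax 0.0596 rect [479.5 261. ] [18.5 31.2] 31.7
   scene 0.06 0.08 70 mean [0.475  0.2572 0.0687] zmax 0.0758 rect [471.7 256.3] [24.7 28.5] 87.1
   top 0.015 0.2 181 mean [0.4726 0.2506 0.0508] zmax 0.0747 rect [473.7 253.9] [39.1 40. ] 85.8
   top 0.04 0.06 19 mean [0.4709 0.2435 0.0478] zmax 0.0595 rect 
[... 3420 characters left out ...]
798 rect [ 517.3 -123. ] [82.9 12.6] 10.4
   scene 0.085 0.15 42 mean [ 0.5206 -0.12    0.0939] zmax 0.1014 rect [ 517.4 -120.7] [44.9 11.6] 9.3
   top 0.015 0.2 135 mean [ 0.5176 -0.1226  0.0718] zmax 0.0995 rect [ 518.6 -123.5] [79.  10.2] 9.8
   top 0.04 0.06 20 mean [ 0.5153 -0.1217  0.0521] zmax 0.0599 rect [ 518.1 -121.3] [79.   3.3] 11.7
   top 0.06 0.08 34 mean [ 0.516  -0.1234  0.0731] zmax 0.0785 rect [ 518.5 -123.1] [78.1  8.1] 11.9
   top 0.085 0.15 58 mean [ 0.5186 -0.123   0.0943] zmax 0.0995 rect [ 518.9 -123.4] [39.9 10.2] 9.8
table z [(np.float64(0.0012271399804754668), np.float64(0.002626419236226909)), (np.float64(0.0005387621659023178), np.float64(0.0020994467251147938))]
```

View pics/cropA.png

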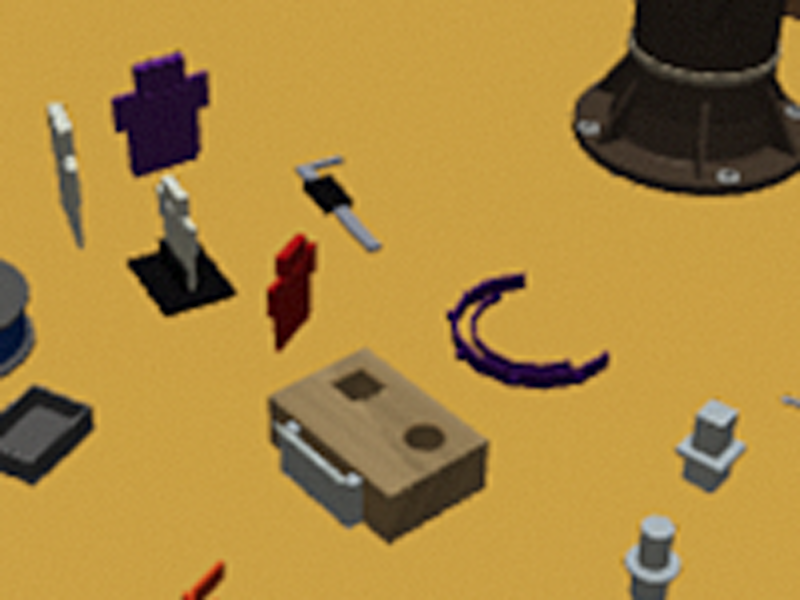

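The crop confirms the choice. The stand's holder (crop ~(180,230)) is about 80 mm wide with its top at 0.105 m. The other white one is about 97 mm wide, so it is the larger look-alike. Next I'll measure the block and pockets precisely by rectifying both views onto the z=50 mm plane.

```bash
cat >> h.py <<'E'
def rectify(n,img,c,yaw,z,half=.09,s=2000):
    """image of plane z, axes along yawed frame; col=+x', row=+y'"""
    N=int(2*half*s); a=(np.arange(N)+.5)/s-half; X,Y=np.meshgrid(a,a)
    P=np.stack([c[0]+X*np.cos(yaw)-Y*np.sin(yaw),c[1]+X*np.sin(yaw)+Y*np.cos(yaw),np.full_like(X,z)],-1).reshape(-1,3)
    uv=proj(n,P).astype(np.float32).reshape(N,N,2)
    return cv2.remap(img,uv[...,0],uv[...,1],cv2.INTER_LINEAR)
def shoot(n,k=1):
    ps,ds=[],[]
    for _ in range(k): p,d=capture(n); ps.append(p.astype(np.float32)); ds.append(d)
    d=np.stack(ds); d[d==0]=np.nan
    return np.mean(ps,0),np.nan_to_num(np.nanmedian(d,0))
E
python3 - <<'E'
from h import *
out=[]
c=(.6145,.0341); yaw=np.deg2rad(-15)
for n in("top","scene"):
    p,d=shoot(n,5); np.savez(n+"1.npz",p=p,d=d)
    r=rectify(n,p,c,yaw,.05); out.append(np.clip(r*1.5,0,255).astype(np.uint8)); 
    z=rectify(n,cloud(n,d)[...,2].astype(np.float32),c,yaw,.05)
    g=r.mean(2)
    for nm,y in(("round",+1),("square",-1)):
        # pockets by brightness: dark vs wood
        rows=slice(180,320) if y>0 else slice(40,180); sub=g[rows,100:260]; wood=np.median(sub)
        for th in(.65,.75,.85):
            m=(sub<th*wood).astype(np.uint8); k,l,st,ce=cv2.connectedComponentsWithStats(m)
            print(n,nm,th,[(st[i][2:].tolist(),np.round((ce[i]+[100,rows.start]+np.array([.5,.5]))/2-90,1).tolist()) for i in range(1,k) if st[i][4]>600])
        m=(z[rows,100:260]<.046).astype(np.uint8); k,l,st,ce=cv2.connectedComponentsWithStats(m)
        print("  depth",n,nm,[(st[i][2:].tolist(),np.round((ce[i]+[100,rows.start]+np.array([.5,.5]))/2-90,1).tolist()) for i in range(1,k) if st[i][4]>600])
cv2.imwrite("pics/rect.png",np.hstack(out)[:,:,::-1])
E
```

```text
top round 0.65 [([39, 48, 662], [-6.7, 46.5])]
top round 0.75 [([46, 57, 996], [-7.6, 46.5])]
top round 0.85 [([59, 66, 1448], [-8.5, 46.4])]
  depth top round [([68, 68, 3518], [-15.8, 39.3])]
top square 0.65 [([14, 62, 611], [-2.3, -38.0])]
top square 0.75 [([22, 65, 881], [-2.6, -37.6])]
top square 0.85 [([67, 70, 1551], [-6.7, -33.8])]
  depth top square [([68, 71, 4451], [-15.3, -40.4])]
scene round 0.65 [([62, 62, 2903], [-15.2, 40.9])]
scene round 0.75 [([66, 66, 3344], [-15.2, 40.8])]
scene round 0.85 [([70, 72, 3870], [-15.3, 40.9])]
  depth scene round [([62, 63, 2811], [-15.6, 42.0])]
scene square 0.65 [([63, 65, 3716], [-15.3, -39.5])]
scene square 0.75 [([67, 70, 4267], [-15.5, -39.5])]
scene square 0.85 [([72, 76, 4902], [-15.7, -39.6])]
  depth scene square [([65, 65, 3663], [-15.1, -37.3])]
```

View pics/rect.png

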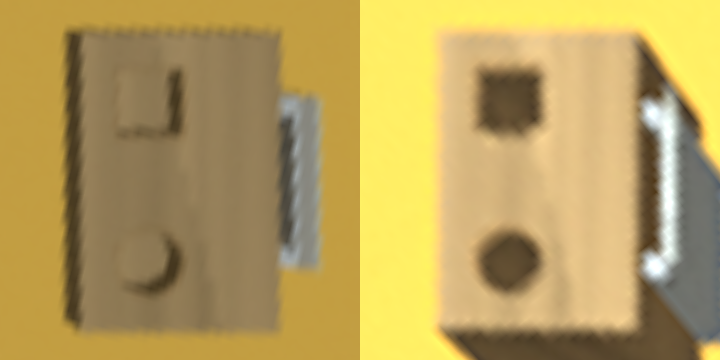

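Both views agree. The block's origin is at about (0.6145, 0.034) with yaw −15°. In the rectified frame the pockets are at (−15.2, ±40) mm and the slot is at +54 mm. Now I'll refine the gauges and the holder.

```bash
cat >> h.py <<'E'
def target(p,yawy,show=True):
    """shift/turn in tool axes from the measured pose to TCP p (m), tool y at world angle yawy deg (mod 180), pointing down"""
    o=observe(); q=o["eef_rot"]; R0=R.from_quat([q[1],q[2],q[3],q[0]])
    y=R0.as_matrix()[:,1]; a=np.degrees(np.arctan2(y[1],y[0])); w=a+(yawy-a+90)%180-90
    w=np.deg2rad(w); Rt=R.from_matrix(np.array([[-np.sin(w),np.cos(w),0],[np.cos(w),np.sin(w),0],[0,0,-1]]).T.T if 0 else np.column_stack([np.cross([np.cos(w),np.sin(w),0],[0,0,-1]),[np.cos(w),np.sin(w),0],[0,0,-1]]))
    print("t",round(o["time"],2),"at",np.round(o["ee_pos"]*1000,1),"yawy",round(a,1),"lin",np.round(R0.inv().apply(np.array(p)-o["ee_pos"])*1000,1),"turn",np.round((R0.inv()*Rt).as_rotvec(degrees=True),1))
def topblob(n,p,d,c,z0,z1,r=.04):
    """pixels whose depth lies in the height band, rectified onto plane z1: centre and yaw"""
    W=cloud(n,d); m=near(W,c,r,z0,z1+.006); v,u=np.nonzero(m); k=get_calibration(n)
    ray=np.c_[(u-k["cx"])/k["fx"],(v-k["cy"])/k["fy"],np.ones(len(u))]@k["T"][:3,:3].T; o=k["T"][:3,3]
    X=o+ray*((z1-o[2])/ray[:,2])[:,None]; return X,rect(X)
E
python3 - <<'E'
from h import *
out=[]
S={n:np.load(n+"1.npz") for n in("top","scene")}
for nm,c,z in(("round",(.611,.277),.07),("square",(.4725,.255),.07),("holder",(.5165,-.253),.103)):
    for n in S:
        X,r=topblob(n,S[n]["p"],S[n]["d"],c,z-.0045,z); print(nm,n,len(X),np.round(X.mean(0)*1000,1),*r)
        out.append(np.clip(1.5*rectify(n,S[n]["p"],c,0,z,half=.05,s=2500),0,255).astype(np.uint8))
im=np.vstack([np.hstack(out[0::2]),np.hstack(out[1::2])]); cv2.imwrite("pics/obj.png",im[:,:,::-1])
target((.4725,.255,.15),85)
E
```

```text
round top 46 [611.  276.8  70. ] [611.  276.9] [20.9 21.8] 65.1
round scene 44 [610.3 278.8  70. ] [609.4 278.1] [24.9 19.8] 27.5
square top 68 [473.5 254.5  70. ] [474.6 254. ] [24.  23.5] 89.2
square scene 52 [472.6 256.4  70. ] [473.2 256.1] [23.9 29.2] 86.3
holder top 55 [ 516.9 -253.5  103. ] [ 516.4 -253.9] [39.8 10.4] 61.6
holder scene 25 [ 515.8 -250.6  103. ] [ 515.9 -252. ] [45.6 11.9] 68.1
t 1.1 at [217.7 585.9 231.3] yawy 69.6 lin [-354.1 -221.4   81.3] turn [  0.    0.  -15.4]
```

View pics/obj.png

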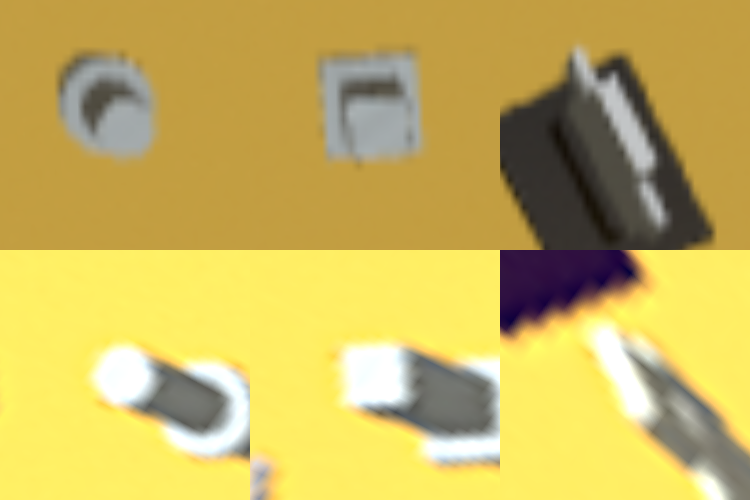

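Request:
send_rows([
  {"linear": [-32, -20, 8], "turn": [0, 0, 0]},
  {"linear": [-64, -40, 16], "turn": [0, 0, 0]},
  {"linear": [-96, -60, 24], "turn": [0, 0, 0]},
  {"linear": [-128, -80, 32], "turn": [0, 0, 0]},
  {"linear": [-160, -100, 40], "turn": [0, 0, 0]},
], claw=0.4, newtons=40)

```text
time: 1.52
ee_pos: [0.3337, 0.435, 0.1912]
eef_rot: [0.0, 0.177, 0.984, 0.0]
ft_force: [1.2, 1.0, -0.1]
grip_width: 0.0596
finger_force: 0.0
```

Request:
send_rows([
  {"linear": [-32, -20, 8], "turn": [0, 0, -3]},
  {"linear": [-64, -40, 16], "turn": [0, 0, -6]},
  {"linear": [-96, -60, 24], "turn": [0, 0, -9]},
  {"linear": [-128, -80, 32], "turn": [0, 0, -12]},
  {"linear": [-160, -100, 40], "turn": [0, 0, -14.4]},
])

```text
time: 1.93
ee_pos: [0.4489, 0.2854, 0.1512]
eef_rot: [0.0, 0.051, 0.999, 0.0]
ft_force: [-0.1, 0.6, 0.1]
grip_width: 0.0594
finger_force: 0.0
```

```bash
python3 -c "
from h import *
target((.473,.2555,.041),84); print(observe()['grip_width'])"
```

```text
t 1.93 at [448.9 285.4 151.2] yawy 84.2 lin [-26.9 -27.4 110.2] turn [0.  0.  0.2]
0.05943948428376737
```

Request:
send_rows([
  {"linear": [-27, -27.5, 10], "turn": [0, 0, 0]},
  {"linear": [-27, -27.5, 30], "turn": [0, 0, 0]},
  {"linear": [-27, -27.5, 65], "turn": [0, 0, 0]},
  {"linear": [-27, -27.5, 95], "turn": [0, 0, 0]},
  {"linear": [-27, -27.5, 110], "turn": [0, 0, 0]},
])

```text
time: 2.35
ee_pos: [0.4708, 0.2555, 0.0384]
eef_rot: [-0.001, 0.053, 0.999, -0.001]
ft_force: [-0.2, -0.2, 0.3]
grip_width: 0.0599
finger_force: 0.0
```

Request:
send_rows([
  {"linear": [0, 0, 0], "turn": [0, 0, 0]},
  {"linear": [0, 0, 0], "turn": [0, 0, 0]},
  {"linear": [0, 0, 0], "turn": [0, 0, 0]},
  {"linear": [0, 0, 0], "turn": [0, 0, 0]},
  {"linear": [0, 0, 0], "turn": [0, 0, 0]},
], claw=-1)

```text
time: 2.77
ee_pos: [0.4727, 0.2573, 0.0426]
eef_rot: [0.001, 0.052, 0.999, 0.001]
ft_force: [0.2, 0.3, -1.8]
grip_width: 0.0234
finger_force: 43.7
```

```bash
python3 -c "
from h import *
print(observe()['grip_width'],observe()['finger_force'])
target((.5895,-.0004,.150),75)"
```

```text
0.023374259074133232 43.71703326702118
t 2.77 at [472.7 257.3  42.6] yawy 84.0 lin [-143.2 -244.  -107.5] turn [0.1 0.1 9. ]
```

Request:
send_rows([
  {"linear": [0, 0, -38], "turn": [0, 0, 0]},
  {"linear": [0, 0, -76], "turn": [0, 0, 0]},
  {"linear": [-10, -20, -106], "turn": [0, 0, 2]},
  {"linear": [-30, -52, -108], "turn": [0, 0, 5]},
  {"linear": [-50, -85, -108], "turn": [0, 0, 9]},
])

```text
time: 3.18
ee_pos: [0.5146, 0.1682, 0.153]
eef_rot: [0.003, 0.13, 0.992, 0.002]
ft_force: [0.2, 0.6, -1.7]
grip_width: 0.0234
finger_force: 44.0
```

```bash
python3 -c "
from h import *
print(observe()['grip_width'],observe()['finger_force'])
target((.5895,-.0004,.130),75)"
```

```text
0.02340043500820148 43.96427929401398
t 3.18 at [514.6 168.2 153. ] yawy 75.1 lin [-115.6 -143.8   22.8] turn [0.3 0.3 0.1]
```

Request:
send_rows([
  {"linear": [-24, -30, 4], "turn": [0, 0, 0]},
  {"linear": [-48, -60, 8], "turn": [0, 0, 0]},
  {"linear": [-72, -90, 12], "turn": [0, 0, 0]},
  {"linear": [-96, -120, 16], "turn": [0, 0, 0]},
  {"linear": [-115.5, -144, 22], "turn": [0, 0, 0]},
])

```text
time: 3.6
ee_pos: [0.5885, -0.0053, 0.1286]
eef_rot: [0.001, 0.131, 0.991, -0.0]
ft_force: [0.9, -0.4, -0.6]
grip_width: 0.0231
finger_force: 43.9
```

Request:
send_rows([
  {"linear": [0, 0, 0], "turn": [0, 0, 0]},
  {"linear": [0, 0, 0], "turn": [0, 0, 0]},
  {"linear": [0, 0, 0], "turn": [0, 0, 0]},
  {"linear": [0, 0, 0], "turn": [0, 0, 0]},
])

```text
time: 3.93
ee_pos: [0.587, -0.0003, 0.1278]
eef_rot: [0.0, 0.129, 0.992, 0.001]
ft_force: [-0.1, 0.2, -1.0]
grip_width: 0.0232
finger_force: 43.8
```

```bash
cat > chk.py <<'E'
import sys
from h import *
# rectify both views on several heights in block frame
name=sys.argv[1]; c=(.6145,.0341); yaw=np.deg2rad(-15)
zs=[float(a) for a in sys.argv[2:]]
rows=[]
for n in("top","scene"):
    p,d=shoot(n,3); np.savez(name+n+".npz",p=p,d=d)
    rows.append(np.hstack([np.clip(1.5*rectify(n,p,c,yaw,z,half=.075),0,255).astype(np.uint8)[:,:260] for z in zs]))
cv2.imwrite(f"pics/{name}.png",np.vstack(rows)[:,:,::-1])
E
python3 - <<'E'
import sys; sys.argv=["chk","sq","0.05","0.0895","0.120"]
exec(open("chk.py").read())
P=[];
for i in range(3): P.append(observe()["ee_pos"])
print(np.round(np.mean(P,0)*1000,1))
target((.5895,-.0004,.130),75)
E
```

```text
[587.1  -1.3 127.5]
t 4.23 at [587.1  -1.3 127.5] yawy 75.1 lin [-2.1  1.5 -2.5] turn [0.  0.  0.1]h.py:25: RuntimeWarning: All-NaN slice encountered
  return np.mean(ps,0),np.nan_to_num(np.nanmedian(d,0))
```

View pics/sq.png

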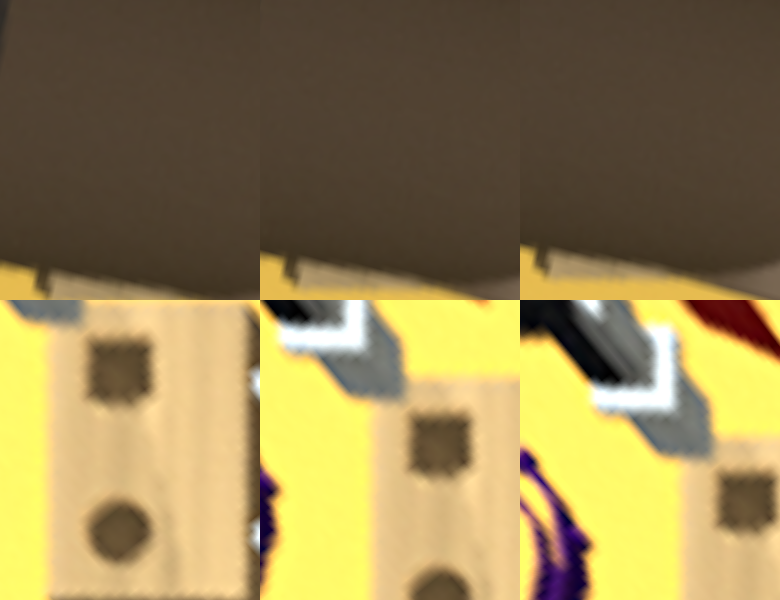

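The arm hides the block from the top camera. The scene view shows the collar near (636,365) in panel 3, roughly 2 mm short in block x. I'll get numbers from the depth and averaged state readings.

```bash
cat >> h.py <<'E'
C0=np.array([.6145,.0341]); BY=np.deg2rad(-15)
def toblock(P):
    d=np.atleast_2d(P)[:,:2]-C0; return np.c_[d[:,0]*np.cos(BY)+d[:,1]*np.sin(BY),-d[:,0]*np.sin(BY)+d[:,1]*np.cos(BY)]*1000
def collar(k=6,zc=None,col=None):
    """held gauge: white collar top in the scene view -> visible x+ and y+ edges in block frame at depth height"""
    ee=[];ps=[];ds=[]
    for _ in range(k):
        p,d=capture("scene"); ee.append(observe()["ee_pos"]); ps.append(p.astype(np.float32)); ds.append(d)
    e=np.array(ee); print("ee mean",np.round(e.mean(0)*1000,1),"sd",np.round(e.std(0)*1000,1),"block xy",np.round(toblock(e.mean(0)),1))
    d=np.stack(ds); d[d==0]=np.nan; return np.mean(ps,0),np.nanmedian(d,0),e.mean(0)
E
python3 - 2>/dev/null <<'E'
from h import *
p,d,e=collar()
np.savez("sqc.npz",p=p,d=d,e=e)
W=cloud("scene",np.nan_to_num(d)); g=p.min(2)
uv=proj("scene",np.r_[e[:2],e[2]-.006])[0]; print("tcp px",uv)
v,u=np.mgrid[:384,:512]
m=(np.hypot(u-uv[0],v-uv[1])<25)&(g>160)&(W[...,2]>.08)
Z=W[m]; print(m.sum(),np.percentile(Z[:,2],[5,25,50,75,95]).round(4))
for z in (.1195,.1215,.1235):
    r=rectify("scene",p,C0,BY,z,half=.075,s=4000).min(2); b=(r>135).astype(np.uint8)
    k,l,st,ce=cv2.connectedComponentsWithStats(b[:,:600]); 
    i=[i for i in range(1,k) if st[i][4]>1500]; print(z,[(round(st[j][0]/4-75,1),round((st[j][0]+st[j][2])/4-75,1),round(st[j][1]/4-75,1),round((st[j][1]+st[j][3])/4-75,1),st[j][4]) for j in i])
E
```

```text
ee mean [587.1  -1.8 127.3] sd [0.  0.2 0. ] block xy [[-17.1 -41.8]]
tcp px [249.39245854 187.67509716]
38 [0.1196 0.1206 0.1214 0.1558 0.1566]
0.1195 [(np.float64(-39.2), np.float64(2.5), np.float64(-63.0), np.float64(-21.8), np.int32(10040))]
0.1215 [(np.float64(-37.5), np.float64(4.2), np.float64(-61.0), np.float64(-20.0), np.int32(10013))]
0.1235 [(np.float64(-35.8), np.float64(5.8), np.float64(-59.0), np.float64(-18.0), np.int32(9943))]
```

Request:
send_rows([
  {"linear": [-1.5, 1.3, 0], "turn": [0, 0, 0]},
  {"linear": [-1.5, 1.3, 10], "turn": [0, 0, 0]},
  {"linear": [-1.5, 1.3, 20], "turn": [0, 0, 0]},
  {"linear": [-1.5, 1.3, 28], "turn": [0, 0, 0]},
  {"linear": [-1.5, 1.3, 32], "turn": [0, 0, 0]},
])

```text
time: 4.95
ee_pos: [0.5878, -0.0012, 0.0932]
eef_rot: [-0.001, 0.13, 0.991, -0.0]
ft_force: [-0.2, 0.8, -1.4]
grip_width: 0.0231
finger_force: 43.8
```

Request:
send_rows([
  {"linear": [0, 0, 4], "turn": [0, 0, 0]},
  {"linear": [0, 0, 8], "turn": [0, 0, 0]},
  {"linear": [0, 0, 12], "turn": [0, 0, 0]},
  {"linear": [0, 0, 14], "turn": [0, 0, 0]},
  {"linear": [0, 0, 14], "turn": [0, 0, 0]},
])

```text
time: 5.37
ee_pos: [0.5887, -0.0011, 0.0809]
eef_rot: [-0.0, 0.13, 0.991, -0.0]
ft_force: [-0.4, -0.9, -0.3]
grip_width: 0.0233
finger_force: 43.8
```

```bash
python3 - 2>/dev/null <<'E'
from h import *
p,d,e=collar(2); o=observe(); print(o["ft_force"],o["torque"],o["grip_width"])
target((.5895,-.0004,.061),75)
E
```

```text
ee mean [589.   -1.1  81.3] sd [0.  0.  0.1] block xy [[-15.5 -40.6]]
[ 0.52862475 -0.12193639 -1.62414922] [ 0.05629101 -0.03724234 -0.01632776] 0.02355196267740639
t 5.47 at [589.   -1.1  81.4] yawy 75.0 lin [-0.3  0.8 20.4] turn [0. 0. 0.]
```

Bottom is now ~10 mm inside the pocket with no contact force. Continue down and release just above the collar seat.

Request:
send_rows([
  {"linear": [0, 0, 5], "turn": [0, 0, 0]},
  {"linear": [0, 0, 10], "turn": [0, 0, 0]},
  {"linear": [0, 0, 15], "turn": [0, 0, 0]},
  {"linear": [0, 0, 19], "turn": [0, 0, 0]},
  {"linear": [0, 0, 19.5], "turn": [0, 0, 0]},
])

```text
time: 5.88
ee_pos: [0.5887, -0.0011, 0.062]
eef_rot: [-0.0, 0.13, 0.991, 0.0]
ft_force: [-5.1, -0.4, 15.6]
grip_width: 0.0232
finger_force: 46.2
```

Request:
send_rows([
  {"linear": [0, 0, 0], "turn": [0, 0, 0]},
  {"linear": [0, 0, 0], "turn": [0, 0, 0]},
  {"linear": [0, 0, 0], "turn": [0, 0, 0]},
], claw=0.4)

```text
time: 6.13
ee_pos: [0.5889, -0.0011, 0.0616]
eef_rot: [-0.0, 0.13, 0.991, -0.0]
ft_force: [-0.5, 0.3, 0.2]
grip_width: 0.0583
finger_force: 0.0
```

Request:
send_rows([
  {"linear": [0, 0, -15], "turn": [0, 0, 0]},
  {"linear": [0, 0, -45], "turn": [0, 0, 0]},
  {"linear": [0, 0, -80], "turn": [0, 0, 0]},
  {"linear": [0, 35, -95], "turn": [0, 0, 0]},
  {"linear": [0, 75, -95], "turn": [0, 0, 0]},
])

```text
time: 6.55
ee_pos: [0.6111, 0.0684, 0.1615]
eef_rot: [0.004, 0.134, 0.991, 0.0]
ft_force: [1.7, 0.4, 0.2]
grip_width: 0.0601
finger_force: 0.0
```

```bash
python3 - 2>/dev/null <<'E'
from h import *
target((.6114,.2776,.150),75)
E
```

```text
t 6.55 at [611.1  68.4 161.5] yawy 74.6 lin [ 55.3 201.8  11.4] turn [ 0.1  0.4 -0.4]
```

Request:
send_rows([
  {"linear": [10, 37, 0], "turn": [0, 0, 0]},
  {"linear": [20, 74, 0], "turn": [0, 0, 0]},
  {"linear": [30, 111, 0], "turn": [0, 0, 0]},
  {"linear": [40, 148, 0], "turn": [0, 0, 0]},
  {"linear": [50, 185, 0], "turn": [0, 0, 0]},
])

```text
time: 6.97
ee_pos: [0.6076, 0.2649, 0.1567]
eef_rot: [0.0, 0.13, 0.991, 0.0]
ft_force: [1.1, -0.0, -0.3]
grip_width: 0.0594
finger_force: 0.0
```

Request:
send_rows([
  {"linear": [5, 16.5, 10], "turn": [0, 0, 0]},
  {"linear": [5, 16.5, 30], "turn": [0, 0, 0]},
  {"linear": [5, 16.5, 50], "turn": [0, 0, 0]},
])

```text
time: 7.22
ee_pos: [0.6071, 0.2829, 0.1063]
eef_rot: [0.0, 0.129, 0.992, 0.001]
ft_force: [0.8, -1.6, -1.8]
grip_width: 0.06
finger_force: 0.0
```

```bash
python3 - 2>/dev/null <<'E'
from h import *
p,d,e=collar(2);target((.6108,.277,.0405),75)
E
```

```text
ee mean [605.  279.8 102.3] sd [0.  0.4 0.8] block xy [[-72.7 234.8]]
t 7.32 at [605.  279.3 103.1] yawy 75.0 lin [-6.4 -0.5 62.6] turn [-0.3 -0.3  0. ]
```

Request:
send_rows([
  {"linear": [-6.4, -0.5, 0], "turn": [0, 0, 0]},
  {"linear": [-6.4, -0.5, 25], "turn": [0, 0, 0]},
  {"linear": [-6.4, -0.5, 50], "turn": [0, 0, 0]},
  {"linear": [-6.4, -0.5, 62], "turn": [0, 0, 0]},
  {"linear": [-6.4, -0.5, 62], "turn": [0, 0, 0]},
])

```text
time: 7.73
ee_pos: [0.6127, 0.2768, 0.043]
eef_rot: [-0.001, 0.131, 0.991, -0.001]
ft_force: [-0.5, -0.3, 0.8]
grip_width: 0.0598
finger_force: 0.0
```

Request:
send_rows([
  {"linear": [0, 0, 0], "turn": [0, 0, 0]},
  {"linear": [0, 0, 0], "turn": [0, 0, 0]},
  {"linear": [0, 0, 0], "turn": [0, 0, 0]},
  {"linear": [0, 0, 0], "turn": [0, 0, 0]},
], claw=-1)

```text
time: 8.07
ee_pos: [0.6146, 0.2785, 0.0467]
eef_rot: [0.001, 0.13, 0.991, 0.001]
ft_force: [-0.1, -1.3, 4.8]
grip_width: 0.0228
finger_force: 38.9
```

```bash
python3 - 2>/dev/null <<'E'
from h import *
print(observe()["grip_width"]);target((.6096,.0762,.13),75)
E
```

```text
0.02281193473593993
t 8.07 at [614.6 278.5  46.7] yawy 75.0 lin [ -47.7 -196.5  -83.6] turn [0.1 0.1 0. ]
```

Request:
send_rows([
  {"linear": [0, 0, -30], "turn": [0, 0, 0]},
  {"linear": [0, 0, -65], "turn": [0, 0, 0]},
  {"linear": [-5, -20, -84], "turn": [0, 0, 0]},
  {"linear": [-14, -56, -84], "turn": [0, 0, 0]},
  {"linear": [-23, -94, -84], "turn": [0, 0, 0]},
])

```text
time: 8.48
ee_pos: [0.6123, 0.1829, 0.1314]
eef_rot: [0.002, 0.128, 0.992, 0.002]
ft_force: [0.7, -1.2, -2.0]
grip_width: 0.0225
finger_force: 39.4
```

Request:
send_rows([
  {"linear": [-9, -38, 0], "turn": [0, 0, 0]},
  {"linear": [-18, -76, 0], "turn": [0, 0, 0]},
  {"linear": [-25, -102, 0], "turn": [0, 0, 0]},
  {"linear": [-25, -102, 0], "turn": [0, 0, 0]},
  {"linear": [-25, -102, 0], "turn": [0, 0, 0]},
])

```text
time: 8.9
ee_pos: [0.6094, 0.0737, 0.1297]
eef_rot: [0.001, 0.133, 0.991, -0.0]
ft_force: [-0.3, 1.0, -1.1]
grip_width: 0.0226
finger_force: 39.4
```

```bash
python3 - 2>/dev/null <<'E'
from h import *
p,d,e=collar(8); np.savez("rdc.npz",p=p,d=d,e=e)
W=cloud("scene",np.nan_to_num(d)); g=p.min(2)
uv=proj("scene",np.r_[e[:2],e[2]-.006])[0]; print("tcp px",uv)
v,u=np.mgrid[:384,:512]
m=(np.hypot(u-uv[0],v-uv[1])<25)&(g>160)&(W[...,2]>.08)
Z=W[m]; print(m.sum(),np.percentile(Z[:,2],[5,25,50,75,95]).round(4))
for dz in (-.010,-.008,-.006,-.004):
    z=e[2]+dz
    r=rectify("scene",p,C0,BY,z,half=.075,s=4000).min(2); b=(r>135).astype(np.uint8)
    k,l,st,ce=cv2.connectedComponentsWithStats(b[:,:600]); 
    i=[i for i in range(1,k) if st[i][4]>1500]; print(round(z,4),[(round(st[j][0]/4-75,1),round((st[j][0]+st[j][2])/4-75,1),round(st[j][1]/4-75,1),round((st[j][1]+st[j][3])/4-75,1),st[j][4]) for j in i])
z=e[2]-.006
cv2.imwrite("pics/rd.png",np.hstack([np.clip(rectify("scene",p,C0,BY,q,half=.075,s=2600),0,255).astype(np.uint8) for q in(.05,z)])[:,:,::-1])
E
```

```text
ee mean [609.1  77.6 129. ] sd [0.1 0.7 0.3] block xy [[-16.5  40.6]]
tcp px [266.65247868 200.32930742]
57 [0.0899 0.091  0.0926 0.1183 0.1531]
0.119 [(np.float64(-4.8), np.float64(19.2), np.float64(-24.2), np.float64(0.5), np.int32(8444)), (np.float64(-51.8), np.float64(-37.8), np.float64(-2.2), np.float64(12.8), np.int32(1792)), (np.float64(13.0), np.float64(52.5), np.float64(-0.5), np.float64(38.2), np.int32(9379)), (np.float64(-35.0), np.float64(0.2), np.float64(22.0), np.float64(61.8), np.int32(8351))]
0.121 [(np.float64(-3.2), np.float64(21.0), np.float64(-22.2), np.float64(2.5), np.int32(8417)), (np.float64(-50.0), np.float64(-36.0), np.float64(-0.2), np.float64(14.5), np.int32(1781)), (np.float64(14.5), np.float64(54.0), np.float64(1.2), np.float64(40.2), np.int32(9325)), (np.float64(-33.2), np.float64(1.8), np.float64(24.0), np.float64(63.5), np.int32(8287))]
0.123 [(np.float64(-1.5), np.float64(22.5), np.float64(-20.2), np.float64(4.5), np.int32(8367)), (np.float64(-48.2), np.float64(-34.2), np.float64(1.8), np.float64(16.5), np.int32(1773)), (np.float64(16.2), np.float64(55.5), np.float64(3.2), np.float64(42.0), np.int32(9287)), (np.float64(-31.5), np.float64(3.5), np.float64(25.8), np.float64(65.2), np.int32(8256))]
0.125 [(np.float64(0.0), np.float64(24.0), np.float64(-18.2), np.float64(6.2), np.int32(8318)), (np.float64(-46.5), np.float64(-32.5), np.float64(3.5), np.float64(18.5), np.int32(1765)), (np.float64(17.8), np.float64(57.0), np.float64(5.2), np.float64(43.8), np.int32(9239)), (np.float64(-29.8), np.float64(5.0), np.float64(27.5), np.float64(67.2), np.int32(8209))]
```

View pics/rd.png

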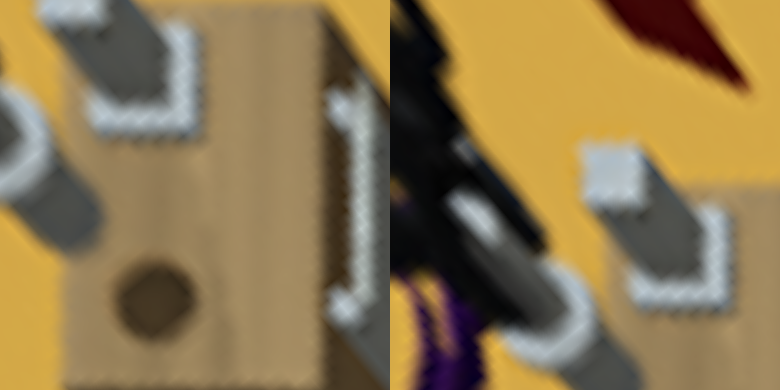

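The square gauge is seated. The round collar's centre is at about (−20.7, 40.7) in the block frame, so it needs +5 mm in block x, which is −x in the tool frame.

Request:
send_rows([
  {"linear": [-5, -0.5, 0], "turn": [0, 0, 0]},
  {"linear": [-5, -0.5, 10], "turn": [0, 0, 0]},
  {"linear": [-5, -0.5, 20], "turn": [0, 0, 0]},
  {"linear": [-5, -0.5, 26], "turn": [0, 0, 0]},
  {"linear": [-5, -0.5, 26], "turn": [0, 0, 0]},
])

```text
time: 9.72
ee_pos: [0.6123, 0.0743, 0.1004]
eef_rot: [-0.002, 0.13, 0.991, -0.001]
ft_force: [0.3, -0.9, -1.3]
grip_width: 0.0225
finger_force: 39.4
```

Request:
send_rows([
  {"linear": [0, 0, 4], "turn": [0, 0, 0]},
  {"linear": [0, 0, 8], "turn": [0, 0, 0]},
  {"linear": [0, 0, 12], "turn": [0, 0, 0]},
  {"linear": [0, 0, 16], "turn": [0, 0, 0]},
  {"linear": [0, 0, 18], "turn": [0, 0, 0]},
])

```text
time: 10.13
ee_pos: [0.6136, 0.0747, 0.0843]
eef_rot: [-0.0, 0.13, 0.991, 0.0]
ft_force: [-0.5, 0.3, -1.5]
grip_width: 0.0228
finger_force: 39.5
```

```bash
python3 - 2>/dev/null <<'E'
from h import *
p,d,e=collar(2); o=observe(); print(o["ft_force"],o["torque"],o["grip_width"])
target((*e[:2],.0665),75)
E
```

```text
ee mean [613.5  74.7  84.2] sd [0.  0.  0.2] block xy [[-11.4  39. ]]
[ 0.96808991  0.58207146 -1.1379294 ] [ 0.22119524 -0.07138948  0.02489663] 0.022815038432617746
t 10.23 at [613.6  74.7  84.4] yawy 75.0 lin [ 0.  -0.  17.9] turn [-0. -0.  0.]
```

Request:
send_rows([
  {"linear": [0, 0, 5], "turn": [0, 0, 0]},
  {"linear": [0, 0, 10], "turn": [0, 0, 0]},
  {"linear": [0, 0, 14], "turn": [0, 0, 0]},
  {"linear": [0, 0, 17], "turn": [0, 0, 0]},
  {"linear": [0, 0, 17.5], "turn": [0, 0, 0]},
])

```text
time: 10.65
ee_pos: [0.6137, 0.0745, 0.0669]
eef_rot: [-0.0, 0.13, 0.991, -0.0]
ft_force: [-0.7, 1.4, 1.3]
grip_width: 0.0227
finger_force: 39.3
```

Request:
send_rows([
  {"linear": [0, 0, 0], "turn": [0, 0, 0]},
  {"linear": [0, 0, 0], "turn": [0, 0, 0]},
  {"linear": [0, 0, 0], "turn": [0, 0, 0]},
], claw=0.4)

```text
time: 10.9
ee_pos: [0.6139, 0.0742, 0.0674]
eef_rot: [0.0, 0.131, 0.991, -0.0]
ft_force: [1.0, -0.2, 0.2]
grip_width: 0.0581
finger_force: 0.0
```

Request:
send_rows([
  {"linear": [0, 0, -15], "turn": [0, 0, 0]},
  {"linear": [0, 0, -45], "turn": [0, 0, 0]},
  {"linear": [0, 0, -80], "turn": [0, 0, 0]},
  {"linear": [0, -25, -105], "turn": [0, 0, 0]},
  {"linear": [0, -60, -115], "turn": [0, 0, 0]},
])

```text
time: 11.32
ee_pos: [0.6007, 0.02, 0.1864]
eef_rot: [0.003, 0.128, 0.992, 0.002]
ft_force: [0.3, -0.9, 0.6]
grip_width: 0.0597
finger_force: 0.0
```

Request:
send_rows([
  {"linear": [0, -40, 0], "turn": [0, 0, 0]},
  {"linear": [0, -80, 0], "turn": [0, 0, 0]},
  {"linear": [0, -120, 0], "turn": [0, 0, 0]},
  {"linear": [0, -150, 0], "turn": [0, 0, 0]},
])

```text
time: 11.65
ee_pos: [0.5581, -0.1323, 0.1829]
eef_rot: [0.0, 0.132, 0.991, -0.001]
ft_force: [0.4, 0.6, 0.3]
grip_width: 0.0601
finger_force: 0.0
```

```bash
python3 - 2>/dev/null <<'E'
from h import *
p,d,e=collar(3); o=observe()
for nm,c in(("round",(.6102,.0769)),("square",(.5895,-.0004))):
    for zc,r in ((.055,.03),(.09,.018)):
        W=cloud("scene",np.nan_to_num(d)); m=near(W,c,r,.052,.1)
        if m.sum(): print(nm,m.sum(),"ztop",np.percentile(W[m][:,2],[90,98]).round(4))
        break
target((.5168,-.2535,.2),153)
E
```

```text
ee mean [ 557.3 -135.6  182.9] sd [0.9 2.9 0.1] block xy [[ -11.3 -178.7]]
round 166 ztop [0.0907 0.0919]
square 191 ztop [0.0905 0.0914]
t 11.8 at [ 558.5 -132.   182.7] yawy 74.7 lin [   8.  -128.2  -17.1] turn [ -0.1  -0.  -78.3]
```

Both handle tops are at ~0.0905, so both gauges are seated. Next is the holder.

Request:
send_rows([
  {"linear": [2, -26, 0], "turn": [0, 0, -7]},
  {"linear": [4, -52, 0], "turn": [0, 0, -14]},
  {"linear": [6, -78, 0], "turn": [0, 0, -21]},
  {"linear": [7, -104, 0], "turn": [0, 0, -28]},
  {"linear": [8, -128, 0], "turn": [0, 0, -35]},
])

```text
time: 12.22
ee_pos: [0.5187, -0.2499, 0.1824]
eef_rot: [0.0, -0.177, 0.984, 0.0]
ft_force: [1.0, -1.0, 0.0]
grip_width: 0.0599
finger_force: 0.0
```

Request:
send_rows([
  {"linear": [0, 0, 0], "turn": [0, 0, -7]},
  {"linear": [0, 0, 0], "turn": [0, 0, -14]},
  {"linear": [0, 0, 0], "turn": [0, 0, -21]},
  {"linear": [0, 0, 0], "turn": [0, 0, -28]},
  {"linear": [0, 0, 0], "turn": [0, 0, -35]},
])

```text
time: 12.63
ee_pos: [0.5188, -0.2482, 0.181]
eef_rot: [-0.002, -0.443, 0.897, 0.001]
ft_force: [-0.0, -1.1, -0.9]
grip_width: 0.0596
finger_force: 0.0
```

Request:
send_rows([
  {"linear": [0, 0, 20], "turn": [0, 0, -7]},
  {"linear": [0, 0, 35], "turn": [0, 0, -7.7]},
  {"linear": [0, 0, 35], "turn": [0, 0, -7.7]},
])

```text
time: 12.88
ee_pos: [0.5163, -0.2485, 0.143]
eef_rot: [-0.002, -0.503, 0.864, 0.004]
ft_force: [-0.9, 0.3, -1.0]
grip_width: 0.0594
finger_force: 0.0
```

```bash
python3 - 2>/dev/null <<'E'
from h import *
p,d,e=collar(4); o=observe(); print(o["joints"].round(2))
target((.5166,-.2543,.074),152.5)
E
```

```text
ee mean [ 517.6 -249.1  145.7] sd [0.7 0.2 0.9] block xy [[ -20.3 -298.6]]
[ 0.69  0.49 -0.47  1.77  0.26  0.95  2.73]
t 13.08 at [ 518.4 -249.3  146.8] yawy 150.2 lin [ 5.1 -1.2 72.8] turn [ 0.2 -0.1 -2.3]
```

Joint 7 is at its limit (2.73), so I'll turn back half a turn. That gives the same grasp.

Request:
send_rows([
  {"linear": [0, 0, 0], "turn": [0, 0, 7.1]},
  {"linear": [0, 0, 0], "turn": [0, 0, 14.2]},
  {"linear": [0, 0, 0], "turn": [0, 0, 21.3]},
  {"linear": [0, 0, 0], "turn": [0, 0, 28.4]},
  {"linear": [0, 0, 0], "turn": [0, 0, 35.5]},
])

```text
time: 13.5
ee_pos: [0.5188, -0.2491, 0.1474]
eef_rot: [-0.001, -0.212, 0.977, 0.0]
ft_force: [-0.3, -0.5, -0.2]
grip_width: 0.0593
finger_force: 0.0
```

Request:
send_rows([
  {"linear": [0, 0, 0], "turn": [0, 0, 7.1]},
  {"linear": [0, 0, 0], "turn": [0, 0, 14.2]},
  {"linear": [0, 0, 0], "turn": [0, 0, 21.3]},
  {"linear": [0, 0, 0], "turn": [0, 0, 28.4]},
  {"linear": [0, 0, 0], "turn": [0, 0, 35.5]},
])

```text
time: 13.92
ee_pos: [0.5189, -0.249, 0.1475]
eef_rot: [-0.001, 0.096, 0.995, -0.0]
ft_force: [0.1, 0.2, -0.6]
grip_width: 0.0601
finger_force: 0.0
```

Request:
send_rows([
  {"linear": [0, 0, 0], "turn": [0, 0, 7.1]},
  {"linear": [0, 0, 0], "turn": [0, 0, 14.2]},
  {"linear": [0, 0, 0], "turn": [0, 0, 21.3]},
  {"linear": [0, 0, 0], "turn": [0, 0, 28.4]},
  {"linear": [0, 0, 0], "turn": [0, 0, 35.5]},
])

```text
time: 14.33
ee_pos: [0.519, -0.249, 0.1475]
eef_rot: [-0.001, 0.395, 0.919, -0.0]
ft_force: [-0.5, -0.3, -0.9]
grip_width: 0.0598
finger_force: 0.0
```

Request:
send_rows([
  {"linear": [0, 0, 0], "turn": [0, 0, 7.1]},
  {"linear": [0, 0, 0], "turn": [0, 0, 14.2]},
  {"linear": [0, 0, 0], "turn": [0, 0, 21.3]},
  {"linear": [0, 0, 0], "turn": [0, 0, 28.4]},
  {"linear": [0, 0, 0], "turn": [0, 0, 35.5]},
])

```text
time: 14.75
ee_pos: [0.5191, -0.2489, 0.1476]
eef_rot: [-0.0, 0.656, 0.754, -0.0]
ft_force: [-0.5, -0.3, -0.3]
grip_width: 0.0596
finger_force: 0.0
```

Request:
send_rows([
  {"linear": [0, 0, 0], "turn": [0, 0, 7.1]},
  {"linear": [0, 0, 0], "turn": [0, 0, 14.2]},
  {"linear": [0, 0, 0], "turn": [0, 0, 21.3]},
  {"linear": [0, 0, 0], "turn": [0, 0, 28.4]},
  {"linear": [0, 0, 0], "turn": [0, 0, 35.5]},
])

```text
time: 15.17
ee_pos: [0.5192, -0.2488, 0.1477]
eef_rot: [-0.0, 0.855, 0.519, -0.0]
ft_force: [0.7, -0.0, -0.1]
grip_width: 0.0599
finger_force: 0.0
```

```bash
python3 - 2>/dev/null <<'E'
from h import *
p,d,e=collar(4); o=observe(); print(o["joints"].round(2))
target((.5166,-.2543,.074),-27.5)
E
```

```text
ee mean [ 519.  -248.8  147.3] sd [0.2 0.1 0.2] block xy [[ -19.  -297.9]]
[ 0.15  0.45  0.29  1.82 -0.16  0.91  0.04]
t 15.37 at [ 518.7 -248.9  147. ] yawy -26.9 lin [-5.7  0.7 73. ] turn [-0.1  0.   0.6]
```

Request:
send_rows([
  {"linear": [-5.7, 0.7, 0], "turn": [0, 0, 0.6]},
  {"linear": [-5.7, 0.7, 20], "turn": [0, 0, 0.6]},
  {"linear": [-5.7, 0.7, 45], "turn": [0, 0, 0.6]},
  {"linear": [-5.7, 0.7, 65], "turn": [0, 0, 0.6]},
  {"linear": [-5.7, 0.7, 72], "turn": [0, 0, 0.6]},
])

```text
time: 15.78
ee_pos: [0.5139, -0.2547, 0.0715]
eef_rot: [-0.003, 0.856, 0.517, -0.003]
ft_force: [-0.5, 0.1, -0.2]
grip_width: 0.06
finger_force: 0.0
```

Request:
send_rows([
  {"linear": [0, 0, 0], "turn": [0, 0, 0]},
  {"linear": [0, 0, 0], "turn": [0, 0, 0]},
  {"linear": [0, 0, 0], "turn": [0, 0, 0]},
  {"linear": [0, 0, 0], "turn": [0, 0, 0]},
])

```text
time: 16.12
ee_pos: [0.5163, -0.2554, 0.0752]
eef_rot: [-0.001, 0.856, 0.517, -0.001]
ft_force: [-0.3, -0.1, 0.3]
grip_width: 0.0597
finger_force: 0.0
```

```bash
python3 - 2>/dev/null <<'E'
from h import *
p,d,e=collar(2); target((.5166,-.2543,.074),-27.5)
E
```

```text
ee mean [ 516.1 -255.2   75. ] sd [0.1 0.1 0.1] block xy [[ -20.1 -304.9]]
t 16.22 at [ 516.1 -255.2   74.9] yawy -27.8 lin [1.  0.1 0.9] turn [-0.1  0.  -0.3]
```

Within 1 mm. Close on the rib, then lift and look.

Request:
send_rows([
  {"linear": [1, 0, 1], "turn": [0, 0, 0]},
  {"linear": [1, 0, 1], "turn": [0, 0, 0]},
  {"linear": [1, 0, 1], "turn": [0, 0, 0]},
  {"linear": [1, 0, 1], "turn": [0, 0, 0]},
  {"linear": [1, 0, 1], "turn": [0, 0, 0]},
], claw=-1, newtons=80)

```text
time: 16.63
ee_pos: [0.5161, -0.2541, 0.0731]
eef_rot: [-0.001, 0.856, 0.517, -0.001]
ft_force: [0.2, -0.5, 3.1]
grip_width: 0.0087
finger_force: 78.3
```

Request:
send_rows([
  {"linear": [0, 0, 0], "turn": [0, 0, 0]},
  {"linear": [0, 0, -10], "turn": [0, 0, 0]},
  {"linear": [0, 0, -30], "turn": [0, 0, 0]},
  {"linear": [0, 0, -60], "turn": [0, 0, 0]},
  {"linear": [0, 0, -90], "turn": [0, 0, 0]},
])

```text
time: 17.05
ee_pos: [0.5154, -0.2539, 0.1638]
eef_rot: [-0.002, 0.856, 0.516, -0.002]
ft_force: [0.3, -0.8, -1.3]
grip_width: 0.0088
finger_force: 78.3
```

```bash
python3 - 2>/dev/null <<'E'
from h import *
o=observe(); print(o["grip_width"],o["finger_force"],o["ft_force"]); target((.6658,.0196,.175),-15)
E
```

```text
0.0088484361651408 78.2728922367096 [ 0.34367228 -0.76737795 -1.32888053]
t 17.05 at [ 515.4 -253.9  163.8] yawy -27.8 lin [312.1   5.4 -11.7] turn [ -0.4   0.1 -12.8]
```

Request:
send_rows([
  {"linear": [35, 0, -10], "turn": [0, 0, 0]},
  {"linear": [73, 1, -10], "turn": [0, 0, 0]},
  {"linear": [111, 2, -10], "turn": [0, 0, 0]},
  {"linear": [149, 3, -10], "turn": [0, 0, 0]},
  {"linear": [185, 3, -10], "turn": [0, 0, 0]},
])

```text
time: 17.47
ee_pos: [0.6059, -0.0899, 0.1735]
eef_rot: [-0.001, 0.856, 0.517, -0.001]
ft_force: [0.5, 0.3, -1.3]
grip_width: 0.0087
finger_force: 78.3
```

Request:
send_rows([
  {"linear": [35, 1, 0], "turn": [0, 0, -3]},
  {"linear": [70, 1, 0], "turn": [0, 0, -7]},
  {"linear": [100, 2, 0], "turn": [0, 0, -11]},
  {"linear": [122, 2, 0], "turn": [0, 0, -12.8]},
  {"linear": [127, 2, 0], "turn": [0, 0, -12.8]},
])

```text
time: 17.88
ee_pos: [0.6674, 0.0254, 0.1726]
eef_rot: [-0.003, 0.791, 0.612, -0.0]
ft_force: [-1.0, 1.0, -0.2]
grip_width: 0.0086
finger_force: 78.3
```

Request:
send_rows([
  {"linear": [0, 0, 0], "turn": [0, 0, 0]},
  {"linear": [0, 0, 0], "turn": [0, 0, 0]},
  {"linear": [0, 0, 0], "turn": [0, 0, 0]},
])

```text
time: 18.13
ee_pos: [0.6657, 0.0173, 0.1727]
eef_rot: [-0.001, 0.794, 0.608, -0.002]
ft_force: [-0.5, -0.6, -0.2]
grip_width: 0.0087
finger_force: 78.3
```

```bash
python3 - 2>/dev/null <<'E'
from h import *
p,d,e=collar(6); np.savez("hl.npz",p=p,d=d,e=e); target((.6658,.0196,.152),-15)
pt,dt=shoot("top",3); np.savez("hlt.npz",p=pt,d=dt)
uv=proj("scene",[*e[:2],e[2]-.04])[0]; u,v=uv.astype(int); print(u,v)
a=p[max(0,v-75):v+75,max(0,u-66):u+67]
ut=proj("top",e)[0].astype(int); print(ut)
b=pt[ut[1]-75:ut[1]+75,ut[0]-66:ut[0]+67]
f=lambda q:cv2.resize(np.clip(q*1.3,0,255).astype(np.uint8),(400,451),interpolation=cv2.INTER_CUBIC)
cv2.imwrite("pics/hold.png",np.hstack([f(a),f(b)])[:,:,::-1])
E
```

```text
ee mean [665.9  18.  172.7] sd [0.1 0.5 0. ] block xy [[53.8 -2.2]]
t 18.43 at [666.1  18.8 172.7] yawy -15.1 lin [ 0.7 -0.4 20.7] turn [-0.2  0.  -0.1]
239 200
[264 153]
```

View pics/hold.png

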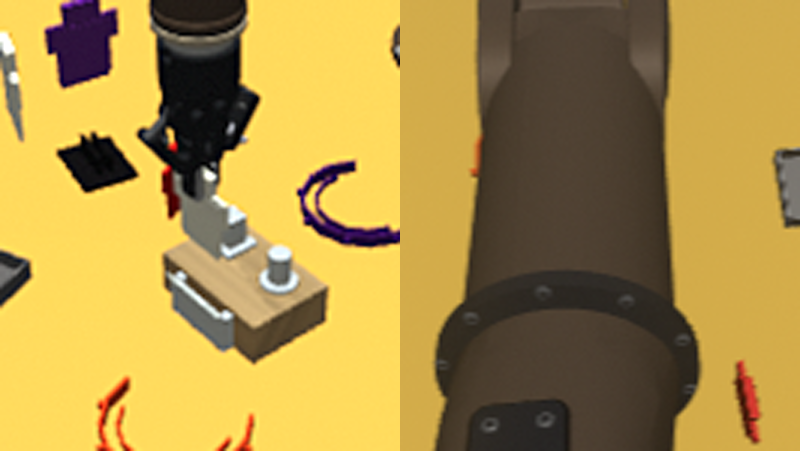

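The holder hangs upright above the slot. It is white in the left half at about (205,215), and both gauges stand seated on the block. Next I'll measure its face and edges in the block frame.

```bash
cat > face.py <<'E'
from h import *
def face(p,d,e,zb):
    """zb: expected underside height; face points of panel/tongue in block frame"""
    W=cloud("scene",np.nan_to_num(d)); sat=p.max(2)-p.min(2)
    B=toblock(W.reshape(-1,3)).reshape(384,512,2); z=W[...,2]*1000
    m=(sat<40)&(p.mean(2)>110)&(abs(B[...,0]-54)<14)&(abs(B[...,1])<55)&(z>zb*1000+3)&(z<zb*1000+72)
    x,y,zz=B[m][:,0],B[m][:,1],z[m]
    for _ in range(3):
        A=np.c_[np.ones(len(x)),y,zz-zz.mean()]; s,*_r=np.linalg.lstsq(A,x,rcond=None); r=x-A@s; k=abs(r)<3; x,y,zz=x[k],y[k],zz[k]
    print(len(x),"face x at y0",s[0].round(2),"yaw deg",np.degrees(s[1]).round(2),"lean deg",np.degrees(s[2]).round(2),"rms",r.std().round(2))
    for lo,hi,t in((5,40,"tongue"),(48,70,"panel")):
        q=(zz>zb*1000+lo)&(zz<zb*1000+hi); print(t,q.sum(),"x",x[q].mean().round(2),"y",np.percentile(y[q],[0,3,97,100]).round(1),"z",zz[q].min().round(1))
    # image-based rectification onto the plane x=face: masks
    N=(240,240); Y,Z=np.meshgrid(np.arange(-60,60,.5),np.arange(zb*1000-15,zb*1000+105,.5))
    X=s[0]+s[1]*Y+s[2]*(Z-zz.mean()); c,sn=np.cos(BY),np.sin(BY)
    P=np.stack([C0[0]+(X*c-Y*sn)/1000,C0[1]+(X*sn+Y*c)/1000,Z/1000],-1)
    uv=proj("scene",P.reshape(-1,3)).astype(np.float32).reshape(*Y.shape,2)
    im=cv2.remap(p.astype(np.float32),uv[...,0],uv[...,1],cv2.INTER_LINEAR); mm=((im.max(2)-im.min(2)<60)&(im.mean(2)>130))
    for h in (10,20,30,40,52,60,68):
        row=mm[int((15+h)*2)]; i=np.nonzero(row)[0]; print("h",h,"y from",i.min()/2-60 if len(i) else None,"to",i.max()/2-60 if len(i) else None)
    col=mm[:,110:130].mean(1)>.5; i=np.nonzero(col)[0]; print("bottom z",zb*1000-15+i.min()/2)
E
python3 - 2>/dev/null <<'E'
from face import *
f=np.load("hl.npz"); face(f["p"],f["d"],f["e"],f["e"][2]-.065)
E
```

```text
7 face x at y0 54.52 yaw deg -3.18 lean deg 1.86 rms 0.39
tongue 3 x 51.99 y [27.3 27.3 27.6 27.6] z 120.3
panel 2 x 54.14 y [16.  16.3 25.4 25.7] z 176.1
h 10 y from None to None
h 20 y from 29.5 to 46.0
h 30 y from 47.0 to 55.5
h 40 y from 56.5 to 59.5
h 52 y from None to None
h 60 y from 39.5 to 47.0
h 68 y from 40.0 to 54.5
```

```bash
sed -i 's/p.mean(2)>110/p.mean(2)>70/; s/im.mean(2)>130/im.mean(2)>70/' face.py
python3 - 2>/dev/null <<'E'
from face import *
f=np.load("hl.npz"); p=f["p"]; print(p[195:215:4,240].round(), p[190:200:3,225:250:4].round().tolist())
face(p,f["d"],f["e"],f["e"][2]-.065)
E
```

```text
[[ 93.  91.  80.]
 [ 92.  92.  80.]
 [ 93.  92.  80.]
 [121. 110.  87.]
 [157. 134.  94.]] [[[214.0, 170.0, 72.0], [56.0, 0.0, 1.0], [94.0, 90.0, 79.0], [26.0, 26.0, 27.0], [87.0, 86.0, 79.0], [218.0, 200.0, 155.0], [212.0, 168.0, 70.0]], [[212.0, 168.0, 71.0], [51.0, 0.0, 0.0], [84.0, 74.0, 66.0], [94.0, 92.0, 80.0], [91.0, 90.0, 79.0], [116.0, 117.0, 108.0], [187.0, 170.0, 138.0]], [[213.0, 169.0, 72.0], [54.0, 0.0, 0.0], [136.0, 120.0, 81.0], [93.0, 92.0, 80.0], [93.0, 91.0, 80.0], [92.0, 90.0, 79.0], [157.0, 166.0, 167.0]], [[212.0, 168.0, 72.0], [216.0, 174.0, 74.0], [134.0, 116.0, 76.0], [94.0, 92.0, 82.0], [92.0, 90.0, 80.0], [92.0, 91.0, 81.0], [119.0, 125.0, 125.0]]]
228 face x at y0 53.82 yaw deg -0.25 lean deg 0.8 rms 0.71
tongue 118 x 53.62 y [-34.3 -28.9  27.3  27.8] z 112.8
panel 70 x 54.18 y [-41.5 -41.3  37.   37.7] z 155.8
h 10 y from -33.0 to 43.5
h 20 y from -33.0 to 53.5
h 30 y from -33.0 to 59.5
h 40 y from -32.5 to 59.5
h 52 y from -42.5 to 59.5
h 60 y from -43.5 to 59.5
h 68 y from -40.0 to 59.5
bottom z 103.74338329866343
```

Request:
send_rows([
  {"linear": [0.3, 0.5, 15], "turn": [0, 0, 0]},
  {"linear": [0.3, 0.5, 30], "turn": [0, 0, 0]},
  {"linear": [0.3, 0.5, 45], "turn": [0, 0, 0]},
  {"linear": [0.3, 0.5, 52], "turn": [0, 0, 0]},
  {"linear": [0.3, 0.5, 52], "turn": [0, 0, 0]},
])

```text
time: 19.0
ee_pos: [0.6654, 0.0197, 0.1187]
eef_rot: [-0.002, 0.793, 0.609, -0.003]
ft_force: [-0.4, 1.0, -0.9]
grip_width: 0.0091
finger_force: 78.3
```

Request:
send_rows([
  {"linear": [0, 0, 0], "turn": [0, 0, 0]},
  {"linear": [0, 0, 0], "turn": [0, 0, 0]},
  {"linear": [0, 0, 0], "turn": [0, 0, 0]},
])

```text
time: 19.25
ee_pos: [0.6673, 0.0197, 0.1216]
eef_rot: [-0.001, 0.793, 0.609, -0.001]
ft_force: [1.0, 0.1, 0.1]
grip_width: 0.0088
finger_force: 78.3
```

```bash
python3 - 2>/dev/null <<'E'
from h import *
p,d,e=collar(6); o=observe(); print(o["ft_force"]); target((.6664,.0189,.105),-15)
print("slot frame target", toblock([.6664,.0189]))
u,v=proj("scene",[*e[:2],.06])[0].astype(int)
a=p[v-45:v+45,u-60:u+60]
cv2.imwrite("pics/near.png",cv2.resize(np.clip(a*1.5,0,255).astype(np.uint8),(800,600),interpolation=cv2.INTER_CUBIC)[:,:,::-1])
E
```

```text
ee mean [666.9  19.8 121.1] sd [0.2 0.  0.3] block xy [[54.4 -0.3]]
[ 0.72569978  1.0732888  -0.92449347]
t 19.55 at [666.7  19.8 120.7] yawy -15.0 lin [-0.9 -0.  15.7] turn [-0.2  0.  -0. ]
slot frame target [[54.06559987 -1.24936412]]
```

View pics/near.png

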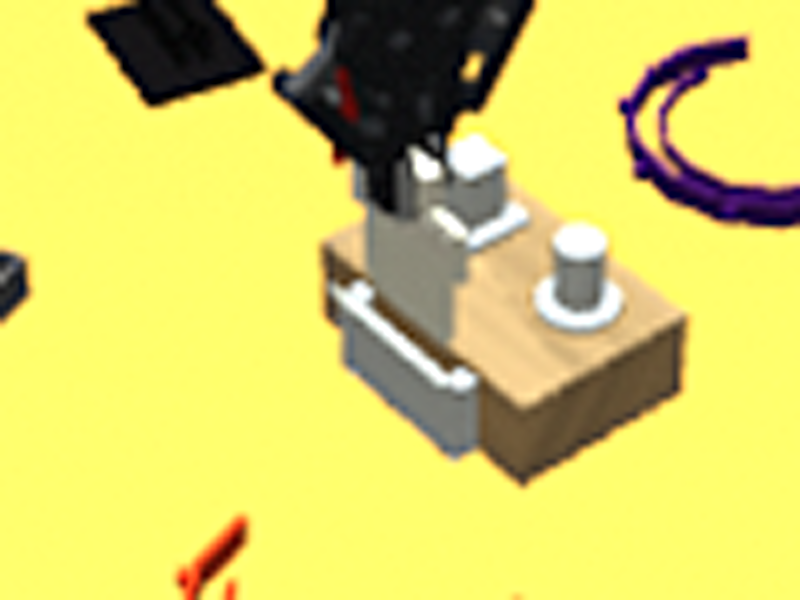

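The tongue's foot (crop ~(411,310)) is just above the slot between the wood and the lip, with both gauges seated. I'll descend slowly while watching the force.

Request:
send_rows([
  {"linear": [-0.7, 0, 3], "turn": [0, 0, 0]},
  {"linear": [-0.7, 0, 6], "turn": [0, 0, 0]},
  {"linear": [-0.7, 0, 9], "turn": [0, 0, 0]},
  {"linear": [-0.7, 0, 10], "turn": [0, 0, 0]},
  {"linear": [-0.7, 0, 10], "turn": [0, 0, 0]},
])

```text
time: 19.97
ee_pos: [0.666, 0.0191, 0.1099]
eef_rot: [-0.002, 0.793, 0.609, -0.002]
ft_force: [0.6, -0.2, -0.1]
grip_width: 0.0087
finger_force: 78.3
```

Request:
send_rows([
  {"linear": [0, 0, 2], "turn": [0, 0, 0]},
  {"linear": [0, 0, 4], "turn": [0, 0, 0]},
  {"linear": [0, 0, 6], "turn": [0, 0, 0]},
  {"linear": [0, 0, 6], "turn": [0, 0, 0]},
])

```text
time: 20.3
ee_pos: [0.6661, 0.0191, 0.104]
eef_rot: [-0.002, 0.793, 0.609, -0.002]
ft_force: [0.4, 0.2, -1.1]
grip_width: 0.0087
finger_force: 78.3
```

```bash
python3 - 2>/dev/null <<'E'
from h import *
p,d,e=collar(3); o=observe(); print(o["ft_force"],o["torque"],o["eef_rot"])
E
```

```text
ee mean [666.3  19.1 104.3] sd [0.1 0.  0.1] block xy [[53.9 -1.1]]
[ 0.20139613 -0.01337405 -0.75821396] [ 0.03398629 -0.04829057  0.00910188] [-0.0015787   0.79336134  0.60874749 -0.00133731]
```

Request:
send_rows([
  {"linear": [0, 0, 3], "turn": [0, 0, 0]},
  {"linear": [0, 0, 6], "turn": [0, 0, 0]},
  {"linear": [0, 0, 9], "turn": [0, 0, 0]},
  {"linear": [0, 0, 12], "turn": [0, 0, 0]},
  {"linear": [0, 0, 12], "turn": [0, 0, 0]},
])

```text
time: 20.87
ee_pos: [0.6664, 0.0191, 0.0923]
eef_rot: [-0.002, 0.793, 0.609, -0.001]
ft_force: [-2.0, 0.1, 6.1]
grip_width: 0.0089
finger_force: 79.2
```

Request:
send_rows([
  {"linear": [0, 0, 2], "turn": [0, 0, 0]},
  {"linear": [0, 0, 4], "turn": [0, 0, 0]},
  {"linear": [0, 0, 5], "turn": [0, 0, 0]},
  {"linear": [0, 0, 5], "turn": [0, 0, 0]},
])

```text
time: 21.2
ee_pos: [0.6665, 0.0191, 0.0881]
eef_rot: [-0.001, 0.793, 0.609, -0.001]
ft_force: [-1.1, -0.5, 8.3]
grip_width: 0.0089
finger_force: 79.7
```

Request:
send_rows([
  {"linear": [0, 0, 0.7], "turn": [0, 0, 0]},
  {"linear": [0, 0, 1.5], "turn": [0, 0, 0]},
  {"linear": [0, 0, 1.5], "turn": [0, 0, 0]},
  {"linear": [0, 0, 1.5], "turn": [0, 0, 0]},
], newtons=100)

```text
time: 21.53
ee_pos: [0.6667, 0.0191, 0.0871]
eef_rot: [-0.001, 0.793, 0.609, -0.001]
ft_force: [-2.4, 0.7, 9.2]
grip_width: 0.0084
finger_force: 101.3
```

```bash
python3 - 2>/dev/null <<'E'
from h import *
p,d,e=collar(6); o=observe(); print(o["ft_force"],o["torque"],o["finger_force"])
from face import face
np.savez("end.npz",p=p,d=d,e=e)
face(p,d,e,e[2]-.065)
for nm,c in(("round",(.6102,.0769)),("square",(.5895,-.0004))):
    W=cloud("scene",np.nan_to_num(d)); m=near(W,c,.03,.052,.1); print(nm,np.percentile(W[m][:,2],[90,98]).round(4))
E
```

```text
ee mean [666.7  19.1  87.1] sd [0. 0. 0.] block xy [[54.3 -1. ]]
[-2.09228055  0.30295736  9.70357966] [0.00405971 0.66104336 0.06121562] 101.31866097450256
180 face x at y0 56.77 yaw deg 0.22 lean deg -7.69 rms 1.63
tongue 90 x 58.62 y [-41.9 -41.3  42.9  44.2] z 27.1
panel 53 x 54.41 y [-39.5 -38.6  39.   39.1] z 70.3
h 10 y from -56.0 to 57.0
h 20 y from -57.5 to 55.5
h 30 y from -39.5 to 53.5
h 40 y from -59.0 to 59.5
h 52 y from -46.5 to 46.0
h 60 y from -43.5 to 46.0
h 68 y from 4.5 to 45.0
bottom z 7.100216311008516
round [0.0908 0.0922]
square [0.0872 0.0908]
```

Request:
send_rows([
  {"linear": [0, 0, 0.7], "turn": [0, 0, 0]},
  {"linear": [0, 0, 1.5], "turn": [0, 0, 0]},
  {"linear": [0, 0, 1.5], "turn": [0, 0, 0]},
  {"linear": [0, 0, 1.5], "turn": [0, 0, 0]},
])

```text
time: 22.17
ee_pos: [0.6671, 0.0191, 0.087]
eef_rot: [-0.001, 0.793, 0.609, -0.0]
ft_force: [-5.9, -0.1, 19.5]
grip_width: 0.0083
finger_force: 103.1
```

The force rose to 19.5 N with no further travel, so the bar is on its dead stop and the TCP is at 87 mm as expected. I'll hold briefly, then hand in.

Request:
send_rows([
  {"linear": [0, 0, 0], "turn": [0, 0, 0]},
  {"linear": [0, 0, 0], "turn": [0, 0, 0]},
  {"linear": [0, 0, 0], "turn": [0, 0, 0]},
  {"linear": [0, 0, 0], "turn": [0, 0, 0]},
  {"linear": [0, 0, 0], "turn": [0, 0, 0]},
])

```text
time: 22.58
ee_pos: [0.667, 0.0191, 0.087]
eef_rot: [-0.001, 0.793, 0.609, -0.0]
ft_force: [-5.0, 0.3, 19.9]
grip_width: 0.0086
finger_force: 103.1
```

```bash
python3 -c "
from h import *
o=observe(); print(o['ft_force'],o['ee_pos'],o['finger_force']); print(close_job())"
```

```text
[-4.96090166  0.3104946  19.94358628] [0.66704854 0.01907002 0.08696214] 103.07309031486511
the job is handed in; nothing more can be done
None
```

I handed the job in at about 22.6 s: both gauges are seated in their pockets, and the arm is holding the white holder behind the lip at about 20 N with the sprung bar on its stop; the hand-in returned no verdict.

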